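# Park the sectioning saw's specimen arm upright

### The job

The cut is finished: with your fingertips, gently push the saw's counterweighted specimen arm up by its ball knob, off the blade and on past its balance point, so that it leans back on its stop and stays raised by itself. Only push it, do not grip it or fling it or let it drop back; keep off the blade and leave the jar, the weight and the stick on the bench where they are.

Things in the scene. Friction and masses are not known exactly. Their poses are not given: they have to be found in the camera images.
- saw: Cream low-speed sectioning saw fixed on the bench, base 300 (x) by 270 (y) by 22 mm. Origin: centre of its underside; x to its rear, z up. On its +y half: motor housing, y 14 to 130 mm, 134 mm high, lower sloping panel in front. In the plane y = -55 mm: steel tray (top 56 mm up, front edge 17 mm behind the knob), blade, arm, and its pillar at the rear. Only the base lies below the knob.
- lift_arm (a joint): Arm angle, rad: 0 = bar level on its rest, as at the start; grows as the knob rises; 1.2 = leaning on the back stop, where it stays. Counterweight on a stem over the hinge: below the balance point (0.4 to 0.7, varies) the arm falls back, beyond it it swings on by itself, at up to 2 rad/s. 1 to 2 N at the knob lifts it, less and less towards balance.
- knob (a point): Centre of the black ball knob, 30 mm across, on the arm's cranked front handle, 200 mm above the bench at the start. x: along the arm to its rear; z: upper side; turning with the arm. The hinge lies 180 mm along x and -70 along z. The stem, 10 mm thick, slants down and 48 mm back to the bar (16 wide, 20 high, its middle 70 mm lower), under which chuck and specimen hang 75 mm behind the knob.
- pivot (a point): Point on the arm's level hinge axis, in the arm's middle plane, 130 mm above the bench; at the start 180 mm behind and 70 mm below the knob. The knob swings up and back over the saw, at 193 mm radius, in the upright plane through this point and the knob.
- blade: Thin round blade, 76 mm across, 2 mm thick, upright under the arm in the arm's plane. Origin: its centre, 105 mm in front of the hinge, 66 mm above the bench; its top is 104 mm up, its front edge 37 mm behind the knob's centre (level). Not to be touched.
- jar: Small clear specimen jar with a black lid, 42 mm in diameter, 62 mm high, standing loose beside the front of the saw. Origin: centre of its underside. To be left alone.
- weight: Loose steel loading weight, a disc 42 mm in diameter, 22 mm high with a 12 mm hole, lying beside the front of the saw. Origin: centre of its underside. To be left alone.
- dressing_stick: Loose white abrasive stick, 75 by 24 by 13 mm, lying by the side of the saw, long along its x. Origin: centre of its underside. To be left alone.

How it is judged:
On the way:
1. the fingers push the arm up off its rest (value of joint lift_arm between 0.15 and 1.1 rad and contact force between the fingers and saw above 0.1 N), for 0.1 s.
At the end, for the whole second after the job is handed in: The specimen arm leans at rest on its back stop (joint above 1.1 rad (stop at 1.2), slower than 0.05 rad/s); jar, weight and stick lie within 15 mm of where they were (value of joint lift_arm above 1.1 rad and velocity of joint lift_arm between -0.05 and 0.05 rad/s and distance of each of jar, weight, dressing_stick from where it was at the start of the episode below 0.015 m); the robot touches nothing.
It fails at once if the blade is touched (contact force between any of the fingers, the arm and blade above 0.5 N).
It fails at once if the knob or the arm bar is gripped (taken between the fingers) (distance between the grasp point and knob below 0.016 m or (x of the grasp point in the frame of knob between 0.015 and 0.18 m and y of the grasp point in the frame of knob between -0.01 and 0.01 m and z of the grasp point in the frame of knob between -0.082 and -0.058 m)).
It fails at once if the arm is flung up (over 3 rad/s) or drops back onto its rest (velocity of joint lift_arm above 3 rad/s or (value of joint lift_arm below 0.08 rad and velocity of joint lift_arm below -0.7 rad/s)).
It fails at once if the saw is pushed hard (over 40 N) (contact force between any of the fingers, the arm and saw above 40 N).
It fails at once if the jar, the weight or the stick is moved (distance of any of jar, weight, dressing_stick from where it was at the start of the episode above 0.015 m).
It also fails if it takes over 42 s, if anything falls off the work surface, if the arm or the gripper's body presses on something with over 40 N, if the wrist force passes 120 N, or if a joint passes its speed limit or range.

### The arm

A 6-joint arm with a two-finger parallel gripper is mounted at the origin on the work surface. World frame = base frame: x ahead of the robot, y to its left, z up, the work surface at z = 0. Lengths are in m, angles in rad, forces in N, time in s.
With the tool pointing down it reaches from about 0.25 to 0.85 m from the base axis. Payload 12.5 kg.
Tool frame: the origin (TCP) lies on the centre line of the jaws, within the pads' length; the fingertips stand 8 mm ahead of it and the grasp point (between the pads) lies 11 mm behind it; z points along the fingers, y is the line along which they close (so a half turn about z gives the same grasp; the last joint's range is limited). The gripper opens to 93 mm and grips with 3 to 60 N. Pads are 15 mm wide; open, the fingers measure 128 mm over their backs; the gripper's body (75 mm by 188 mm) begins 65 mm behind the grasp point.
Start: joints at [-1.275, 0.351, 1.652, -0, 1.139, -0.085], TCP at [0.204, -0.511, 0.203] pointing down, gripper open.
Joint ranges: [-2.75, 2.75], [-0.79, 2.1], [0.01, 2.65], [-1.57, 4.71], [0.07, 3.14], [-2.87, 2.87]. Speed limits (rad/s): [2.22, 2.22, 2.79, 3.14, 3.14, 3.14].

### API

Orientations are given as a rotation vector (axis times angle).
In Python, from workcell import manip, jaws, kin, eyes, close_job, look_for, place_of gives the robot as it stands. Calls block until the motion is done:
- manip.move_to(position, orientation): joint-space move of the TCP to a pose.
- manip.movel(position, ori=None, max_speed=0.15, threshold=None): straight line of the TCP; ori=None keeps the orientation; max_speed is the mean speed in m/s. With threshold (N) it stops when the force on the tool has changed by that much, and returns True; else False.
- manip.movej(angles): joint-space move.
- jaws.grip(opening, newtons=None): opening from 0.0 (shut) to 1.0 (fully open); newtons is the grip in N (None keeps the last); returns when the fingers have stopped.
- manip.sleep(seconds).
- kin.inverse_kinematics(position, orientation): joint angles nearest the present ones, or None.
- manip.get_obs(): the state.
- eyes.get_image(name): name is "side" or "top"; returns a dict with "color" (480x640x3 uint8, red, green, blue), "depth" (480x640 float32, m along the optical axis (not along the pixel's ray), 0 where there is no reading), "fx", "fy", "cx", "cy" (pixels), "k1" (the pictures are not rectified: a ray, as slopes to the right and down, at radius r is drawn at 1 + k1 r^2 times it, then the intrinsics apply), "view" (4x4, takes a point from world to camera coordinates). Camera axes: x right, y up, looking along -z (the intrinsics and any distortion apply to the point x, -y, -z); pixel columns grow to the right and rows downward; lengths in m; the calibration is good to about 2 mm. A picture is of the moment at which its call begins.
A pose or a line that the arm cannot do raises manip.IKError and nothing moves.
- close_job(): hands the job in; it is judged then, once.
Trained networks look in a picture, given as the dict that the camera call returned (one of the last four; its "shot" number tells which), for a name from the list of things; names that differ only in an ending like _2 or _b are one class to them, and where a whole thing is asked for, a point or a joint stands for the part that bears it (a point fixed in the world has none). Each returns a list of dicts, best first, with "score" (0 to 1); they miss things now and then, are a little off and sometimes report something else, mostly with a low value. They report only what shows in the picture. A call takes as long as a camera call.
- look_for(thing, picture): "rect" ([centre column, centre row, width, height] in pixels, round what is visible of it).
- place_of(thing, picture): "position" ([column, row] in pixels: a listed point, or the origin of a listed thing).
The state is a dict: "time_s": time; "joint_positions": joint angles; "qd": joint speeds; "effort": joint torques, N m; "position": TCP position; "orientation": TCP orientation; "wrist_force": force on the tool from outside, world axes, zero at the start; "ft_torque": the same for the moment, N m; "width": opening from 0.0 (shut) to 1.0 (fully open); "grip_force": force on a finger pad.
Only numpy, scipy, OpenCV 4.12 (cv2) and the standard library are available. Lean on these libraries where they do the work, as an engineer would, in place of code of your own. Each camera call takes 0.05 s, during which the arm holds its last target. There are 200 camera calls.

## Working session

There is one attempt and no reset: what is moved stays moved. The work goes in short steps, each a Python script; the robot and the scene stay as the last script left them, time stands still between calls to the robot, and variables do not carry over. Pictures are saved under pics/ and viewed, at most 10 in all, crops included, and the job is handed in when it is done.

```bash
mkdir -p pics
cat > h.py <<'E'
import numpy as np, cv2
from workcell import manip, jaws, kin, eyes, close_job, look_for, place_of
def ray(im,px):
    d=np.array([(px[0]-im["cx"])/im["fx"],(px[1]-im["cy"])/im["fy"]])
    K=np.array([[im["fx"],0,im["cx"]],[0,im["fy"],im["cy"]],[0,0,1.]])
    u=d.copy()
    for _ in range(20): u=d/(1+im["k1"]*(u@u))
    R=im["view"][:3,:3];t=im["view"][:3,3]
    o=-R.T@t; v=R.T@np.array([u[0],-u[1],-1.])
    return o,v
def at_z(im,px,z):
    o,v=ray(im,px); return o+v*(z-o[2])/v[2]
def at_depth(im,px):
    o,v=ray(im,px); r,c=int(round(px[1])),int(round(px[0]))
    p=im["depth"][r-1:r+2,c-1:c+2]; p=p[p>0]
    return o+v*np.median(p) if len(p) else None
def tri(a,pa,b,pb):
    o1,v1=ray(a,pa);o2,v2=ray(b,pb)
    s=np.linalg.lstsq(np.c_[v1,-v2],o2-o1,rcond=None)[0]
    p,q=o1+s[0]*v1,o2+s[1]*v2
    return (p+q)/2,np.linalg.norm(p-q)
def save(im,n): cv2.imwrite("pics/"+n,im["color"][:,:,::-1])
E
python3 - <<'E'
from h import *
np.set_printoptions(precision=3,suppress=True)
z=dict(knob=.2,pivot=.13,saw=0,blade=.066,jar=0,weight=0,dressing_stick=0)
I={n:eyes.get_image(n) for n in("side","top")}
for n,im in I.items():
    save(im,n+"0.png"); print(n,-im["view"][:3,:3].T@im["view"][:3,3])
for t in z:
    P={}
    for n,im in I.items():
        r=place_of(t,im)
        if r: P[n]=r[0]["position"]; print(t,n,np.array(P[n]),round(r[0]["score"],2),"z-plane",at_z(im,P[n],z[t]))
    if len(P)==2: print("  tri",*tri(I["side"],P["side"],I["top"],P["top"]))
print(manip.get_obs())
E
```

```text
side [ 0.421 -0.721  0.651]
top [0.526 0.029 1.066]
knob side [290.6 174.6] 0.93 z-plane [0.582 0.171 0.2  ]
knob top [231.4 266.9] 0.76 z-plane [0.573 0.168 0.2  ]
  tri [0.577 0.167 0.202] 0.008985785522118362
pivot side [372.9 193.4] 0.82 z-plane [0.757 0.192 0.13 ]
pivot top [228.6 159. ] 0.77 z-plane [0.75  0.184 0.13 ]
  tri [0.751 0.183 0.135] 0.004507807589345258
saw side [322.6 239. ] 0.93 z-plane [0.665 0.239 0.   ]
saw top [214.7 225.1] 0.71 z-plane [0.66  0.231 0.   ]
  tri [0.661 0.229 0.007] 0.0032643065622005355
blade side [320.6 227.1] 0.91 z-plane [0.646 0.186 0.066]
blade top [238.8 230.5] 0.63 z-plane [0.642 0.177 0.066]
  tri [0.642 0.176 0.073] 0.002984338010019532
jar side [223.9 239.2] 0.83 z-plane [0.45  0.283 0.   ]
jar top [181.5 340.2] 0.64 z-plane [0.454 0.29  0.   ]
  tri [ 0.452  0.291 -0.006] 0.0028487566033050496
weight side [253.4 294.2] 0.95 z-plane [0.49  0.079 0.   ]
weight top [298.6 316.5] 0.73 z-plane [0.493 0.08  0.   ]
  tri [ 0.492  0.081 -0.002] 0.003046835573007674
dressing_stick side [317.6 299.8] 0.68 z-plane [0.607 0.037 0.   ]
dressing_stick top [323.  255.2] 0.74 z-plane [0.602 0.035 0.   ]
  tri [0.604 0.035 0.002] 0.003871513308490219
{'time_s': 0.8, 'joint_positions': array([-1.275,  0.351,  1.652, -0.   ,  1.139, -0.085]), 'qd': array([ 0.001,  0.001,  0.001, -0.   , -0.   ,  0.002]), 'effort': array([ -0.001, -49.721, -28.548,   0.07 ,   0.022,   0.   ]), 'position': array([ 0.204, -0.511,  0.203]), 'orientation': array([ 3.085,  0.595, -0.   ]), 'wrist_force': array([-0.431,  0.236, -0.678]), 'ft_torque': array([-0.024,  0.039,  0.028]), 'grip_force': 0.0, 'width': 0.9982084145444889}
```

View pics/side0.png

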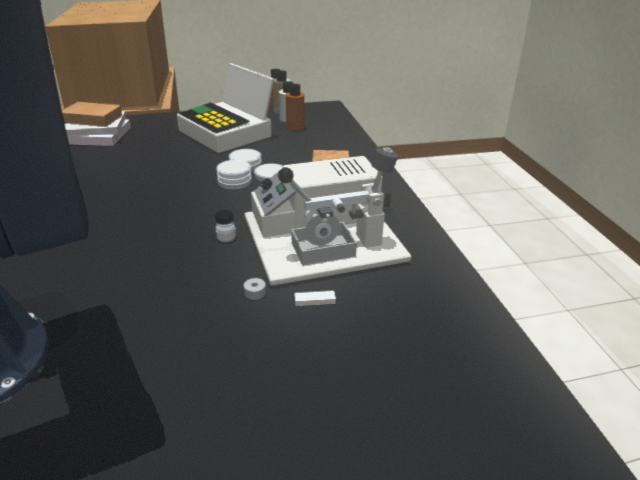

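View pics/top0.png

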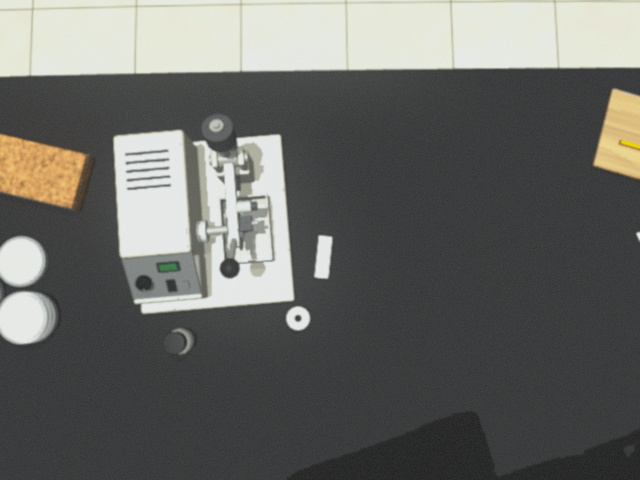

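The side view shows the knob centre at about (286,175), a few pixels left of what the network reported. The top view has it at (230,267), with the jar at (179,342), the weight at (298,318) and the stick at (323,257). All three are clear of a front approach along the arm's plane. I'll push the ball from below and in front with closed fingers tilted forward and down.

```bash
cat >> h.py <<'E'
from scipy.spatial.transform import Rotation as Rot
PSI=np.radians(4.8); K0=np.array([.573,.168,.2])
e=np.array([np.cos(PSI),np.sin(PSI),0]); Z=np.array([0,0,1.]); lat=np.cross(Z,e)
PIV=K0+.18*e-.07*Z
def pose(th,p,clear=0.,back=0.,s=.007,sgn=1):
    """TCP pose with the closed fingers under the knob at arm angle th, pitched p down"""
    a=np.arctan2(70,180)+th; K=PIV+.1931*(-np.cos(a)*e+np.sin(a)*Z)
    f=np.cos(p)*e-np.sin(p)*Z; n=np.sin(p)*e+np.cos(p)*Z
    y=sgn*lat; R=np.c_[np.cross(y,f),y,f]
    return K-(.0225+clear)*n+(s-.008-back)*f, Rot.from_matrix(R).as_rotvec()
def pitch(th): return np.radians(40+22*np.clip(th,0,.9)/.9)
E
python3 - <<'E'
from h import *
np.set_printoptions(precision=2,suppress=True)
for sg in(1,-1):
    for a in [(0,pitch(0),.015,.1),(0,pitch(0),.015,0)]+[(t,pitch(t)) for t in(0,.3,.6,.9)]:
        q=pose(*a,sgn=sg); print(sg,q[0],kin.inverse_kinematics(*q))
E
```

```text
1 [0.47 0.16 0.24] [ 0.35 -0.04  2.34  4.66  0.2   0.22]
1 [0.55 0.17 0.17] [0.29 0.24 2.24 3.82 0.26 1.05]
1 [0.56 0.17 0.18] [0.29 0.23 2.21 3.91 0.23 0.94]
1 [0.58 0.17 0.24] [ 0.26  0.17  2.03 -0.53  0.24 -0.93]
1 [0.62 0.17 0.28] [ 0.24  0.21  1.8  -0.17  0.54 -1.3 ]
1 [0.68 0.18 0.3 ] [ 0.21  0.31  1.53 -0.08  0.81 -1.4 ]
-1 [0.47 0.16 0.24] None
-1 [0.55 0.17 0.17] [ 0.29  0.24  2.24  3.82  0.26 -2.09]
-1 [0.56 0.17 0.18] [ 0.29  0.23  2.21  3.91  0.23 -2.2 ]
-1 [0.58 0.17 0.24] [ 0.26  0.17  2.03 -0.53  0.24  2.22]
-1 [0.62 0.17 0.28] [ 0.24  0.21  1.8  -0.17  0.54  1.85]
-1 [0.68 0.18 0.3 ] [ 0.21  0.31  1.53 -0.08  0.81  1.75]
```

```bash
cat >> h.py <<'E'
def pitch(th): return np.radians(60+6*np.clip(th,0,.9)/.9)
E
python3 - <<'E'
from h import *
np.set_printoptions(precision=2,suppress=True)
for a in [(0,pitch(0),.012,.07),(0,pitch(0),.012,0)]+[(t,pitch(t)) for t in(0,.3,.6,.9)]:
  for s in (1,-1):
    q=pose(*a,s=.010,sgn=s); print(q[0],kin.inverse_kinematics(*q))
E
```

```text
[0.51 0.16 0.24] [ 0.27  0.06  2.02 -0.18  0.55 -1.25]
[0.51 0.16 0.24] [ 0.27  0.06  2.02 -0.18  0.55  1.89]
[0.54 0.17 0.18] [ 0.26  0.21  2.02 -0.22  0.4  -1.21]
[0.54 0.17 0.18] [ 0.26  0.21  2.02 -0.22  0.4   1.93]
[0.55 0.17 0.19] [ 0.25  0.22  1.99 -0.21  0.42 -1.23]
[0.55 0.17 0.19] [ 0.25  0.22  1.99 -0.21  0.42  1.91]
[0.58 0.17 0.24] [ 0.24  0.21  1.84 -0.13  0.61 -1.33]
[0.58 0.17 0.24] [ 0.24  0.21  1.84 -0.13  0.61  1.82]
[0.62 0.17 0.28] [ 0.23  0.26  1.67 -0.09  0.77 -1.38]
[0.62 0.17 0.28] [ 0.23  0.26  1.67 -0.09  0.77  1.76]
[0.68 0.18 0.3 ] [ 0.21  0.35  1.47 -0.07  0.91 -1.41]
[0.68 0.18 0.3 ] [ 0.21  0.35  1.47 -0.07  0.91  1.73]
```

Run:
```python
from h import *
np.set_printoptions(precision=3,suppress=True)
jaws.grip(0.0)
q=pose(0,pitch(0),.012,.07,s=.01)
manip.move_to([.42,-.05,.36],q[1]); manip.move_to(*q)
manip.movel(pose(0,pitch(0),.012,0,s=.01)[0],max_speed=.08)
o=manip.get_obs(); print(o["time_s"],o["position"],o["wrist_force"],o["width"])
C=[]
for n,(c,r) in dict(side=(290,175),top=(231,267)).items():
    im=eyes.get_image(n); C.append(cv2.resize(im["color"][r-60:r+60,c-60:c+60,::-1],(400,400),interpolation=cv2.INTER_CUBIC))
cv2.imwrite("pics/pre.png",np.hstack(C))
```

```text
6.1833 [0.544 0.166 0.181] [-0.118  0.27   0.282] 0.005755363768916025
```

View pics/pre.png

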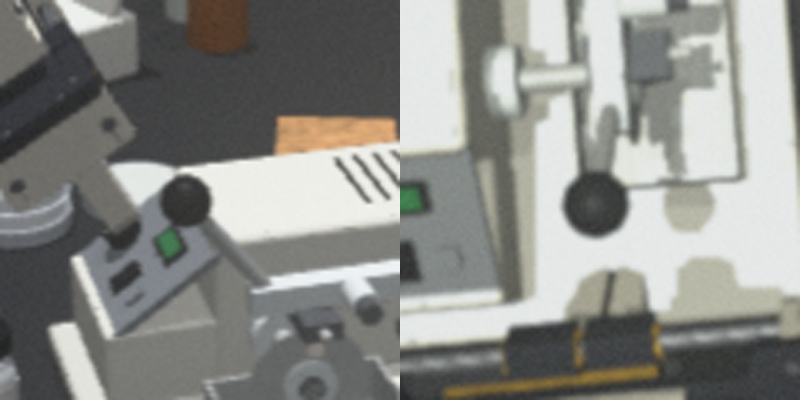

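The side crop shows the closed fingers in front of and just below the ball. The ball is at image (285.5,175), with a gap of roughly 12–19 mm. In the top crop the ball is at (230,268), and the finger seam lines up with it to within a few millimetres. I'll push to about 0.25 rad and check.

Run:
```python
from h import *
np.set_printoptions(precision=3,suppress=True)
I={n:eyes.get_image(n) for n in("side","top")}
print(tri(I["side"],(285.5,175),I["top"],(229.8,268.2)))
for th in (0,.12,.25):
    p,o=pose(th,pitch(th),s=.01); manip.movel(p,o,max_speed=.04)
    ob=manip.get_obs(); print(th,ob["time_s"],ob["position"],ob["wrist_force"])
im=eyes.get_image("side"); print([(r["position"],r["score"]) for r in place_of("knob",im)])
cv2.imwrite("pics/p25.png",cv2.resize(im["color"][95:235,220:400,::-1],(720,560),interpolation=cv2.INTER_CUBIC))
```

```text
(array([0.572, 0.17 , 0.2  ]), np.float64(0.0016214307853493345))
0 6.8333 [0.555 0.166 0.187] [ 0.517  0.819 -0.363]
0.12 7.5667 [0.564 0.167 0.208] [-0.637 -0.223  0.656]
0.25 8.35 [0.577 0.168 0.23 ] [0.534 0.458 0.517]
[([290.1, 175.0], 0.83)]
```

View pics/p25.png

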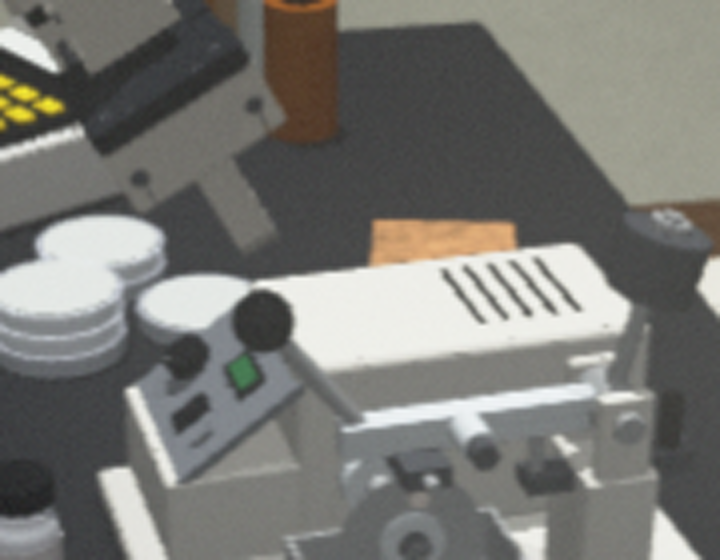

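The fingers passed in front of the ball and missed it. The tip is at about (285,155), the knob is still at (286,175), and the arm is on its rest. I'll compare the modelled tip position with the image before retrying.

Run:
```python
from h import *
np.set_printoptions(precision=1,suppress=True)
def proj(im,P):
    c=im["view"][:3,:3]@P+im["view"][:3,3]; u=np.array([c[0],-c[1]])/-c[2]; u=u*(1+im["k1"]*u@u)
    return u*[im["fx"],im["fy"]]+[im["cx"],im["cy"]]
ob=manip.get_obs(); R=Rot.from_rotvec(ob["orientation"]).as_matrix()
print(R)
ims={n:eyes.get_image(n) for n in("side","top")}
cs=[]
for n,im in ims.items():
    col=im["color"][:,:,::-1].copy(); big=cv2.resize(col,None,fx=5,fy=5,interpolation=cv2.INTER_CUBIC)
    for d in (.008,-.02):
      for sx in(-.0075,.0075):
        for sy in (-.0175,.0175):
          u=proj(im,ob["position"]+R@np.array([sx,sy,d]))
          cv2.circle(big,tuple(int(v) for v in (u*5+2)),3,(0,0,255) if sx<0 else (255,0,0),-1)
    u=proj(im,ob["position"]+R@np.array([0,0,.008])); print(n,u)
    x,y=(u*5).astype(int); cs.append(big[y-250:y+250,x-200:x+200])
cv2.imwrite("pics/tip.png",np.hstack(cs))
```

```text
[[-0.9 -0.1  0.5]
 [-0.1  1.   0. ]
 [-0.5 -0.  -0.9]]
side [289.7 164.3]
top [228.6 260.6]
```

View pics/tip.png

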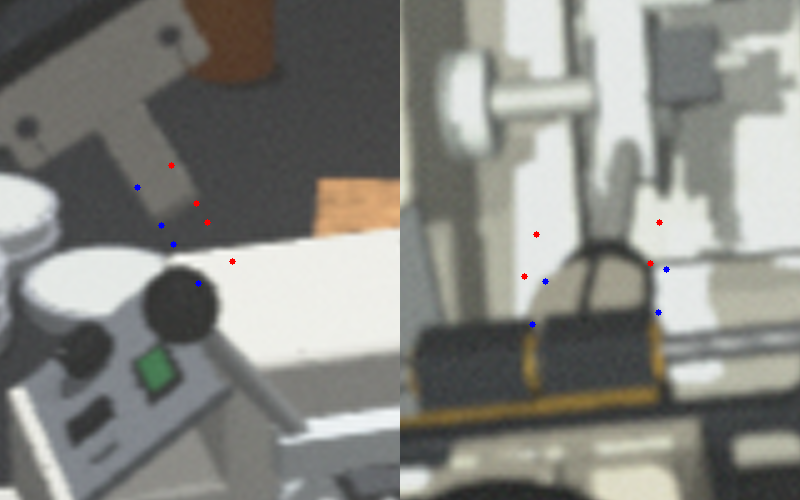

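In the side view the fingertip ends well short of the modelled corners. I'll back off along the finger axis and measure the real fingertip from depth in the tool frame.

Run:
```python
from h import *
np.set_printoptions(precision=1,suppress=True)
p,o=pose(.25,pitch(.25),0,.06,s=.01); manip.movel(p,o,max_speed=.1)
ob=manip.get_obs(); R=Rot.from_rotvec(ob["orientation"]).as_matrix()
print(ob["time_s"],ob["position"]*1e3,ob["width"])
for n in("side","top"):
    im=eyes.get_image(n); v,u=np.mgrid[0:480,0:640]
    K=np.array([[im["fx"],0,im["cx"]],[0,im["fy"],im["cy"]],[0,0,1.]])
    d=np.stack([(u-im["cx"])/im["fx"],(v-im["cy"])/im["fy"]],-1); s=d.copy()
    for _ in range(15): s=d/(1+im["k1"]*(s**2).sum(-1,keepdims=True))
    D=im["depth"]; c=np.stack([s[...,0]*D,-s[...,1]*D,-D],-1)
    V=im["view"]; W=(c-V[:3,3])@V[:3,:3]; T=((W-ob["position"])@R)*1e3
    m=(D>0)&(abs(T[...,0])<45)&(abs(T[...,1])<45)&(T[...,2]>-70)&(T[...,2]<25)
    print(n,m.sum())
    for a in range(-70,25,6):
        q=T[m&(T[...,2]>=a)&(T[...,2]<a+6)]
        if len(q): print(a,len(q),q[:,:2].min(0),q[:,:2].max(0))
```

```text
9.3 [548.6 165.9 282.3] 0.0035356749021966693
side 289
-70 35 [ -9.1 -21.2] [  8.8 -14.2]
-64 37 [ -9.6 -20. ] [  8.7 -14.9]
-58 38 [ -9.4 -20.6] [  8.5 -13.5]
-52 33 [ -9.1 -20. ] [  8.4 -14.1]
-46 33 [ -9.3 -19.8] [  8.8 -13.9]
-40 34 [ -9.5 -21.4] [  8.7 -13.2]
-34 31 [ -9.1 -17.9] [  7.7 -11.7]
-28 28 [-10.3 -17.7] [  7.5 -11.1]
-22 17 [-10.  -12.9] [ 6.5 -5.6]
-16 3 [-3.7 -5.6] [ 5.1 -4.4]
top 310
-70 1 [-8.6  8.3] [-8.6  8.3]
-64 3 [-9.   9.1] [-7.7  9.3]
-58 8 [ -9.7 -14.6] [-7.5 10.1]
-52 54 [ -9.3 -17.8] [-6.1 13.6]
-46 51 [ -9.8 -17.1] [-6.1 13.2]
-40 50 [ -9.1 -17.1] [-1.3 12.4]
-34 66 [ -9.5 -16.7] [ 2.9 13.7]
-28 44 [-10.1 -16.7] [ 3.1 11.7]
-22 27 [ -8.9 -12.5] [-5.5  9.5]
-16 6 [-8.  -7.8] [-6.2  4. ]
```

Run:
```python
from h import *
def proj(im,P):
    c=im["view"][:3,:3]@P+im["view"][:3,3]; u=np.array([c[0],-c[1]])/-c[2]; u=u*(1+im["k1"]*u@u)
    return u*[im["fx"],im["fy"]]+[im["cx"],im["cy"]]
ob=manip.get_obs(); R=Rot.from_rotvec(ob["orientation"]).as_matrix()
cs=[]
for n in("side","top"):
    im=eyes.get_image(n); big=cv2.resize(im["color"][:,:,::-1],None,fx=8,fy=8,interpolation=cv2.INTER_CUBIC)
    for d in (.008,-.011,-.03):
        u=proj(im,ob["position"]+R@np.array([0,0,d]))*8+4; cv2.circle(big,tuple(u.astype(int)),3,(0,0,255),-1)
    x,y=(proj(im,ob["position"])*8).astype(int); cs.append(big[y-250:y+250,x-200:x+200])
cv2.imwrite("pics/tip2.png",np.hstack(cs))
```

```text
(no output)
```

View pics/tip2.png

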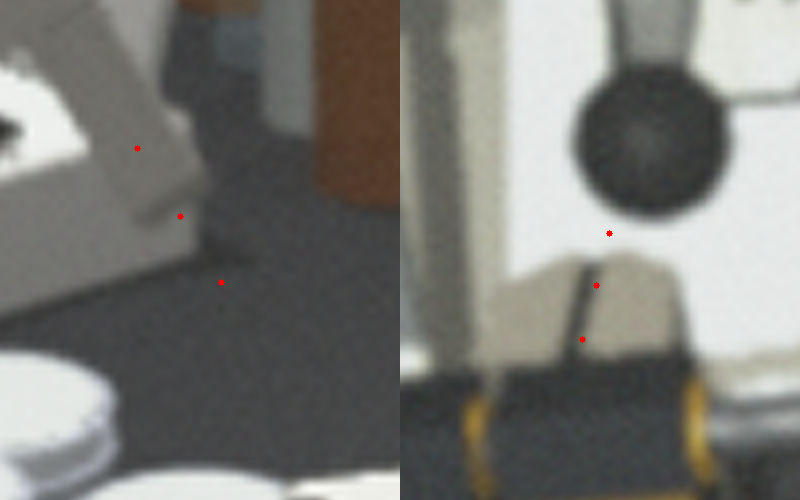

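In both views the closed fingertips end at about tool z = -8 mm, not +8. The side view puts the tip near (185,205) in the crop, and the top view near (600,258). That left my tip about 16 mm short, so I'll redo the approach with that correction.

Run:
```python
from h import *
np.set_printoptions(precision=2,suppress=True)
S=.027
for a in [(0,pitch(0),.013,.06),(0,pitch(0),.013,0),(0,pitch(0),0,0),(.12,pitch(.12)),(.25,pitch(.25))]:
    p,o=pose(*a,s=S); manip.movel(p,o,max_speed=.1 if len(a)>3 and a[3] else .04)
    ob=manip.get_obs(); print(a[0],ob["time_s"],ob["position"],ob["wrist_force"])
im=eyes.get_image("side"); print([(r["position"],r["score"]) for r in place_of("knob",im)])
cv2.imwrite("pics/q25.png",cv2.resize(im["color"][95:235,220:400,::-1],(720,560),interpolation=cv2.INTER_CUBIC))
```

```text
0 10.35 [0.52 0.16 0.22] [ 0.3   0.17 -0.29]
0 12.0 [0.55 0.17 0.17] [ 0.38  0.45 -0.11]
0 12.475 [0.56 0.17 0.17] [-0.82 -0.12 -1.36]
0.12 13.2 [0.57 0.17 0.19] [-1.87  0.11 -0.23]
0.25 13.975 [0.59 0.17 0.21] [ 0.05 -0.01 -0.11]
[([297.7, 152.0], 0.89)]
```

View pics/q25.png

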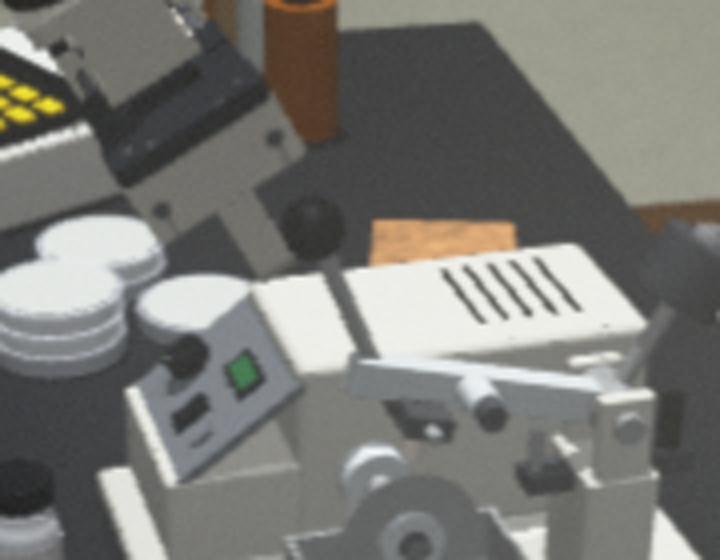

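The arm is now lifted to about 0.25 rad. The finger lies against the ball's lower front, with its tip at (287,161) just past the contact point. I'll keep pushing to past balance and check.

Run:
```python
from h import *
np.set_printoptions(precision=2,suppress=True)
for th in (.38,.5,.62,.74,.85):
    p,o=pose(th,pitch(th),s=.028); manip.movel(p,o,max_speed=.045)
    ob=manip.get_obs(); print(th,ob["time_s"],ob["position"],ob["wrist_force"])
manip.sleep(.8)
im=eyes.get_image("side"); print([(r["position"],r["score"]) for r in place_of("knob",im)])
cv2.imwrite("pics/q85.png",cv2.resize(im["color"][75:215,240:420,::-1],(720,560),interpolation=cv2.INTER_CUBIC))
```

```text
0.38 14.775 [0.6  0.17 0.23] [-0.06 -0.01  0.29]
0.5 15.4333 [0.62 0.17 0.25] [0.79 0.24 0.24]
0.62 16.0917 [0.64 0.17 0.26] [ 0.07  0.01 -0.23]
0.74 16.75 [0.66 0.17 0.28] [-0.53  0.16 -0.33]
0.85 17.3667 [0.67 0.18 0.28] [-0.11  0.64 -0.08]
[([380.9, 101.8], 0.66)]
```

View pics/q85.png

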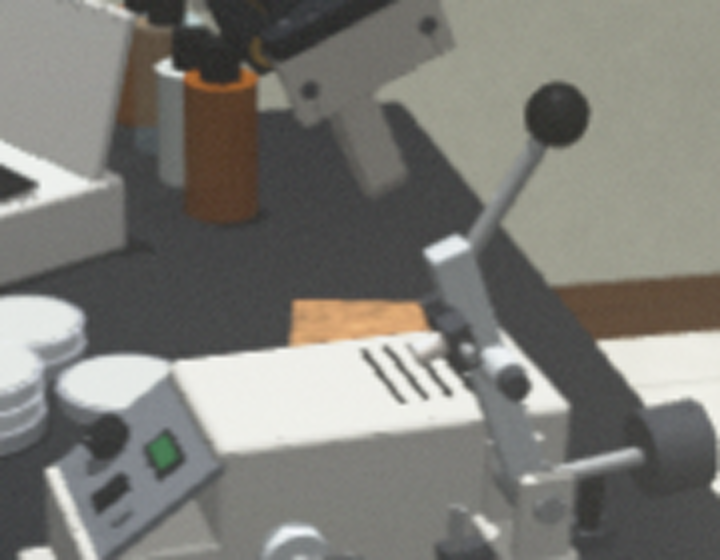

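The arm has tipped over and leans on its back stop, with the knob at (379,103). The fingers are free, about 40 mm in front of it. I'll back off and hand in.

Run:
```python
from h import *
p,o=pose(.85,pitch(.85),0,.06,s=.028); manip.movel(p,o,max_speed=.1); manip.sleep(.5)
im=eyes.get_image("top")
for t in("jar","weight","dressing_stick"): print(t,[at_z(im,r["position"],0).round(3) for r in place_of(t,im)[:1]])
print(manip.get_obs()["wrist_force"]); print(close_job())
```

```text
jar [array([0.458, 0.289, 0.   ])]
weight [array([0.499, 0.082, 0.   ])]
dressing_stick [array([0.597, 0.032, 0.   ])]
[-0.1790985  -0.19033811  0.32457533]
the job is handed in; nothing more can be done
None
```

I pushed the specimen arm up by its ball knob until it tipped past balance, and it now leans on its back stop; the first push missed the knob, the jar, weight and stick still measure within 7 mm of where they were, and the job is handed in at about 19 s with no verdict shown.

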